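# Seat the long tube tray under the shaker's hold-down lip

### The arm

A 6-joint arm with a two-finger parallel gripper is mounted at the origin on the work surface. World frame = base frame: x ahead of the robot, y to its left, z up, the work surface at z = 0. Lengths are in m, angles in rad, forces in N, time in s.
With the tool pointing down it reaches from about 0.375 to 0.975 m from the base axis. Payload 3.8 kg.
Tool frame: the origin (TCP) lies midway between the tips of the shut fingers; the grasp point (between the pads) lies 19 mm behind it; z points along the fingers, y is the direction in which the jaws open and shut (so a half turn about z gives the same grasp; the last joint's range is limited). The gripper opens to 85 mm and grips with 20 to 120 N. Pads are 22 mm wide; open, the fingers measure 114 mm over their backs; the gripper's body (76 mm by 85 mm) begins 54 mm behind the grasp point. The pads swing forward as they close: fully open they stand 13 mm farther back than shut.
Start: joints at [-1.259, 0.264, 1.604, -0, 1.274, -0.037], TCP at [0.231, -0.634, 0.231] pointing down, gripper open.
Joint ranges: [-2.63, 2.63], [-0.94, 2.18], [0.31, 2.57], [-1.31, 4.45], [0, 2.66], [-2.55, 2.55]. Speed limits (rad/s): [2.57, 2.57, 3.14, 3.14, 3.14, 3.14].

### API

Orientations are given as a rotation vector (axis times angle).
In Python, from workcell import bot gives the robot as it stands.
- The arm moves only by the tool drive_tool, never from a script. Its argument "deltas" is a list of rows, each an object with "hand": the opening, from 0 (shut) to 1 (fully open); "offset": the shift along the world's x, y, z in cm, a list of three; "angular": the turn, a rotation vector about the world's x, y, z in degrees, a list of three. A call has 1 to 8 rows; each row is the pose to reach, as a shift and turn from the pose commanded when the call began; what a row does not reach only later rows make up. A row lasts 1/8 s, in which the tool goes at most 62.5 mm and 10.7 degrees, less where a joint would pass 70% of its speed; a pose out of reach is approached as far as the arm can. A call with a gripper value outside its range is refused whole. The fingers move at their own pace and stop on an object; "force" is the grip in N (left out, the last holds). Time passes only in rows, so rows that repeat a pose let the fingers close. It gives the time, the measured TCP pose, the force and the opening at its end, in the units of the state.
- bot.read_state(): the state, without advancing time (a new reading comes with each control period).
- bot.read_camera(name): name is "side" or "top" or "wrist"; returns a dict with "frame" (480x640x3 uint8, blue, green, red), "mtx" (3x3 intrinsics, pixels), "k1" (the pictures are not rectified: a ray, as slopes to the right and down, at radius r is drawn at 1 + k1 r^2 times it, then the intrinsics apply), "R" (3x3) and "t" (3): a world point X has camera coordinates R X + t. Camera axes: x right, y down, z forward; pixel columns grow to the right and rows downward; lengths in m; the calibration is good to about 2 mm. A picture is of the moment at which its call begins. There is no depth.
- bot.finish_job(): hands the job in, once; it reports no verdict.
The state is a dict: "time": time; "q": joint angles; "joint_vel": joint speeds; "joint_torque": joint torques, N m; "tool_pos": TCP position; "tcp_rot": TCP orientation; "wrist_force": force on the tool from outside, world axes, zero at the start; "torque": the same for the moment, N m; "width": opening from 0.0 (shut) to 1.0 (fully open).
Only numpy, scipy, OpenCV 4.12 (cv2) and the standard library are available. Lean on these libraries where they do the work, as an engineer would, in place of code of your own. Each camera call takes 0.05 s, during which the arm holds its last target. There are 200 camera calls.

### The job

Load the laboratory shaker with the long tube tray: pick it up by its handle, tilt it so that one short end goes down under the steel hold-down lip at the end of the shaker's recess, then level it so that it lies flat on the recess floor, and let go. Leave the short square tray where it is.

Things in the scene. Friction and masses are not known exactly. Their poses are not given: they have to be found in the camera images.
- long_tray_handle (a point): Long aluminium tray: plate 140 (x) x 84 (y) x 8 mm, rows of dark flush wells, in its middle an upright handle block 12 mm thick (x), 50 wide (y), rising 55 mm above the plate. About 0.32 kg. Lies flat left of the shaker, x within 0.5 rad of straight ahead. Point: in the handle, on the tray's centre line, 45 mm above its underside; grip here, fingers across x. Either end may go under the lip.
- short_tray_handle (a point): Short tray, a bystander: same metal and same handle block, but its plate is only 84 x 84 x 8 mm with two rows of wells. Point: in its handle, on its centre line, 45 mm above its underside. The two trays lie side by side, in either order. Not to be moved.
- cavity (a point): Centre of the recess floor on the fixed shaker, 60 mm above the table. x points along the recess away from the lip (within 0.4 rad of straight ahead of the robot), z up. Inside 156 mm (x from -78 to 78) by 100 mm (y from -50 to 50). Side walls and +x end wall 18 mm high, 12 to 14 mm thick; beyond that wall a control panel 11 mm above the floor, its knob 23 mm (x 102 to 162).
- lip (a point): Middle of the lower free edge of the fixed steel lip at the recess's -x end (towards the robot): x = -54, 24 mm above the recess floor; axes as the recess. The lip is 5 mm thick, 124 mm wide and overhangs the end wall by 24 mm. The opening left, 132 mm, is shorter than the tray: hold it at about 18 degrees, lip end low, lower that end past the lip's edge to near the floor, push it under, level.
Mind the look-alikes: they are no part of the job. Leave any orange look-alike of the part that bears long_tray_handle alone.

How it is judged:
On the way:
1. the long tray is tilted (more than 4 degrees) at the shaker's recess, with its centre within 60 mm of the recess centre sideways and its handle point less than 110 mm above the recess floor (angle between long_tray_handle's own z axis and vertical above 0.07 rad and horizontal distance between long_tray_handle and cavity below 0.06 m and z of long_tray_handle in the frame of cavity below 0.11 m), for 0.1 s.
At the end, for the whole second after the job is handed in: The long tray lies flat on the recess floor (handle point 40 to 49 mm above the floor, tilt below 3 degrees), centred within 14 mm each way and aligned with the recess within 11 degrees, hence with one end under the lip; the short tray is within 30 mm of where it was (x of long_tray_handle in the frame of cavity between -0.014 and 0.014 m and y of long_tray_handle in the frame of cavity between -0.014 and 0.014 m and z of long_tray_handle in the frame of cavity between 0.04 and 0.049 m and angle between long_tray_handle's own z axis and vertical below 0.05 rad and angle between the x axis of long_tray_handle and the x axis of cavity, either way round below 0.2 rad and distance of short_tray_handle from where it was at the start of the episode below 0.03 m); the robot touches nothing.
It fails at once if the short tray is moved by more than 30 mm (distance of short_tray_handle from where it was at the start of the episode above 0.03 m).
It also fails if it takes over 40 s, if anything falls off the work surface, if the arm or the gripper's body presses on something with over 40 N, if the wrist force passes 120 N, or if a joint passes its speed limit or range.

## Working session

There is one attempt and no reset: what is moved stays moved. The work goes in short steps, Python scripts to look and compute and a tool call to move; the robot and the scene stay as the last step left them, time stands still between calls to the robot, and variables do not carry over. Pictures are saved under pics/ and viewed, about 8 in all and at most 12, crops included, and the job is handed in when it is done.

Besides the shell and the picture viewer there is one more tool, called after "Emit:" as name([rows], argument=value, ...), one row to a line, values as JSON. drive_tool: Moves the arm, as the interface text tells. Its arguments: {"type":"object","properties":{"deltas":{"type":"array"},"force":{"type":"number"}},"required":["deltas"]}

```bash
mkdir -p pics; cat > h.py <<'E'
import numpy as np, cv2
from workcell import bot
def ray(c,u,v):
    K=np.array(c["mtx"]);x=(u-K[0,2])/K[0,0];y=(v-K[1,2])/K[1,1]
    p=cv2.undistortPoints(np.array([[[u,v]]],float),K,np.array([c["k1"],0,0,0.]))[0,0]
    R=np.array(c["R"]);t=np.array(c["t"])
    return -R.T@t, R.T@np.array([p[0],p[1],1.])
def onz(c,u,v,z):
    o,d=ray(c,u,v); return o+d*(z-o[2])/d[2]
def proj(c,X):
    return cv2.projectPoints(np.array(X,float).reshape(-1,1,3),cv2.Rodrigues(np.array(c["R"]))[0],np.array(c["t"],float),np.array(c["mtx"]),np.array([c["k1"],0,0,0.]))[0][:,0]
E
python3 - <<'E'
from h import *
for n in("top","side"):
    c=bot.read_camera(n);cv2.imwrite(f"pics/{n}0.png",c["frame"]);print(n,-np.array(c["R"]).T@c["t"])
print(bot.read_state())
E
```

```text
top [0.28446468 0.21191311 1.72380415]
side [ 0.3904165  -0.45265475  0.72899919]
{'time': 0.1, 'q': array([-1.25887563e+00,  2.64653219e-01,  1.60526063e+00,  1.50015219e-05,
        1.27370986e+00, -3.69091337e-02]), 'joint_vel': array([-0.00025448, -0.00292039,  0.00023643,  0.00180655,  0.00071624,
       -0.00027185]), 'joint_torque': array([ 3.67939110e-04, -5.16706967e+01, -3.68590879e+01,  1.48413537e-06,
        6.31009490e-03, -8.02555803e-06]), 'tool_pos': array([ 0.23050421, -0.63370656,  0.23009058]), 'tcp_rot': array([-3.09194703e+00, -5.44810449e-01,  4.14736012e-04]), 'wrist_force': array([ 0.41176054, -0.03715002, -0.31822959]), 'torque': array([ 0.00396078, -0.08753273, -0.00195878]), 'width': 1.0022655487849896}
```

View pics/top0.png

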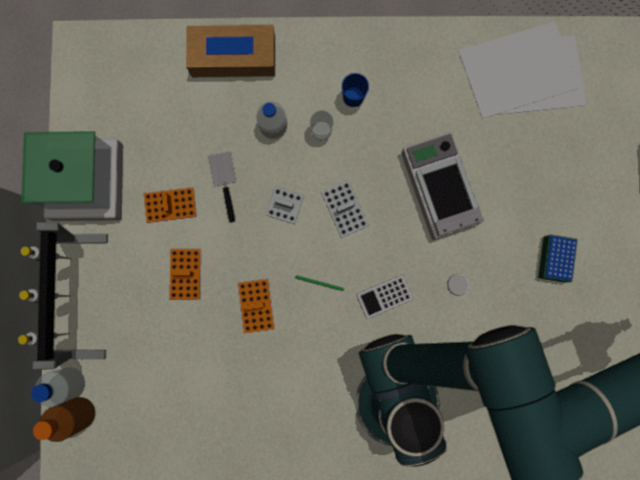

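View pics/side0.png

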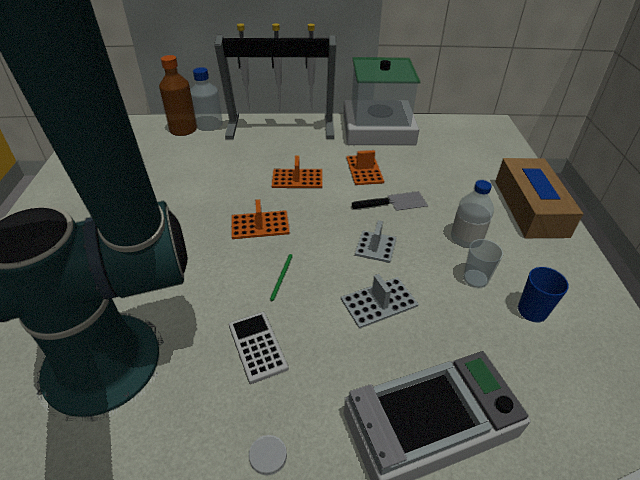

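Top view: the candidates for the long tray are the grey 4x5-well tray at (345,208), which is mine, the short grey tray at (285,205), the orange trays at (170,204), (185,273) and (256,305), and the calculator at (385,297). The shaker is at (440,188), with its lip end at about (455,222) and its panel at (432,150). I'll check this in close crops and extract contours.

```bash
python3 - <<'E'
from h import *
a=cv2.imread("pics/top0.png")[120:250,255:495];b=cv2.imread("pics/side0.png")[210:480,330:540]
A=cv2.resize(a,None,fx=2.5,fy=2.5,interpolation=3)
B=cv2.resize(b,None,fx=2.2,fy=2.2,interpolation=3)
A=cv2.resize(a,None,fx=3.3,fy=3.3,interpolation=3)
cv2.imwrite("pics/cropT.png",A);cv2.imwrite("pics/cropS.png",B);print(A.shape,B.shape)
c=bot.read_camera("top");g=c["frame"]
hsv=cv2.cvtColor(g,cv2.COLOR_BGR2HSV)
print("table",hsv[240,330],"tray",hsv[203,345], hsv[189,333],"short",hsv[193,284],hsv[207,287])
m=((hsv[...,1]<18)&(hsv[...,2]>70)).astype(np.uint8)*255
roi=np.zeros_like(m);roi[175:245,260:375]=1
m*=roi;m=cv2.morphologyEx(m,cv2.MORPH_CLOSE,np.ones((5,5)))
for k in cv2.findContours(m,0,2)[0]:
    if cv2.contourArea(k)<200:continue
    r=cv2.minAreaRect(k);print(r,cv2.contourArea(k))
    P=np.array([onz(c,u,v,.008) for u,v in cv2.boxPoints(r)]);print(P.round(4), P.mean(0),np.linalg.norm(np.diff(P,axis=0),axis=1))
d=((hsv[...,2]<50)).astype(np.uint8)*255
roi=np.zeros_like(m);roi[155:225,415:480]=1;d*=roi
for k in cv2.findContours(d,0,2)[0]:
    if cv2.contourArea(k)<200:continue
    r=cv2.minAreaRect(k);print("floor",r)
    P=np.array([onz(c,u,v,.06) for u,v in cv2.boxPoints(r)]);print(P.round(4),P.mean(0),np.linalg.norm(np.diff(P,axis=0),axis=1))
E
```

```text
(429, 792, 3) (594, 462, 3)
table [ 26  31 138] tray [ 60   3 101] [30  3 77] short [150   9  27] [30  5 52]
((284.4412841796875, 204.88790893554688), (30.245084762573242, 30.304738998413086), 17.35402488708496) 858.0
[[0.5205 0.3573 0.008 ]
 [0.6017 0.3318 0.008 ]
 [0.5754 0.2513 0.008 ]
 [0.4944 0.2771 0.008 ]] [0.54799392 0.30436771 0.008     ] [0.08513442 0.08466864 0.08500472]
((344.50518798828125, 208.38661193847656), (50.259639739990234, 30.460386276245117), 66.03751373291016) 1446.5
[[0.5843 0.2038 0.008 ]
 [0.6186 0.1256 0.008 ]
 [0.4887 0.0707 0.008 ]
 [0.4549 0.1485 0.008 ]] [0.53665322 0.13718646 0.008     ] [0.0853836  0.14099598 0.08482513]
floor ((447.25341796875, 191.4095001220703), (47.759765625, 35.180782318115234), 70.34617614746094)
[[ 0.6188 -0.0742  0.06  ]
 [ 0.6508 -0.1656  0.06  ]
 [ 0.5267 -0.2055  0.06  ]
 [ 0.4953 -0.1146  0.06  ]] [ 0.57290648 -0.13998873  0.06      ] [0.09675931 0.13029668 0.09614701]
```

View pics/cropT.png

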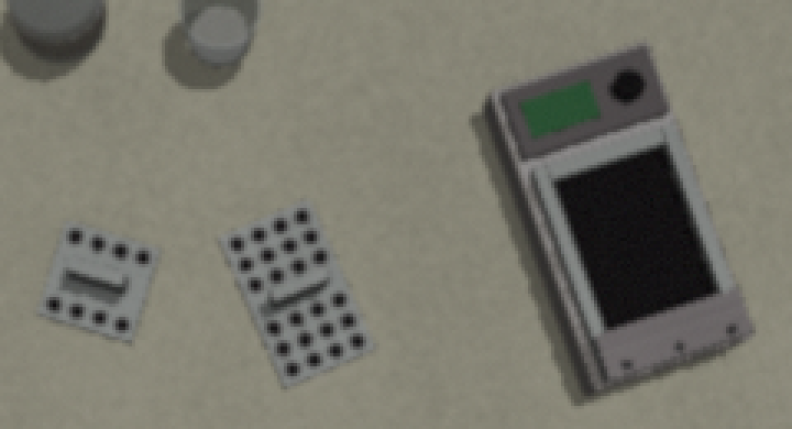

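View pics/cropS.png

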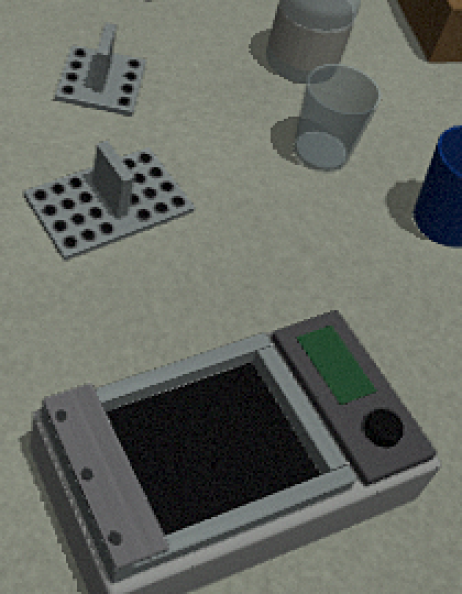

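The crops confirm it. The long tray has 5 rows of wells plus the handle and sits at (0.537, 0.137), yaw 23°. The short tray is at (0.548, 0.304). The shaker recess, corrected for parallax, is centred at about (0.561, -0.142) with yaw 18°, lip end towards the robot. I'll approach above the handle with the jaws along tray x, which is a 93° turn.

Emit:
drive_tool([
  {"hand": 1,"offset": [30.6,77.1,-8],"angular": [0,0,93]},
  {"hand": 1,"offset": [30.6,77.1,-8],"angular": [0,0,93]},
  {"hand": 1,"offset": [30.6,77.1,-8],"angular": [0,0,93]},
  {"hand": 1,"offset": [30.6,77.1,-8],"angular": [0,0,93]},
  {"hand": 1,"offset": [30.6,77.1,-8],"angular": [0,0,93]},
  {"hand": 1,"offset": [30.6,77.1,-8],"angular": [0,0,93]},
  {"hand": 1,"offset": [30.6,77.1,-8],"angular": [0,0,93]},
  {"hand": 1,"offset": [30.6,77.1,-8],"angular": [0,0,93]},
], force=80)

```text
time: 1.15
tool_pos: [0.4146, -0.1699, 0.1831]
tcp_rot: [1.885, 2.513, 0.0]
wrist_force: [0.2, -0.1, 0.1]
width: 1.001
```

Emit:
drive_tool([
  {"hand": 1,"offset": [12.2,30.7,-5],"angular": [0,0,6.7]},
  {"hand": 1,"offset": [12.2,30.7,-5],"angular": [0,0,6.7]},
  {"hand": 1,"offset": [12.2,30.7,-5],"angular": [0,0,6.7]},
  {"hand": 1,"offset": [12.2,30.7,-5],"angular": [0,0,6.7]},
  {"hand": 1,"offset": [12.2,30.7,-5],"angular": [0,0,6.7]},
  {"hand": 1,"offset": [12.2,30.7,-5],"angular": [0,0,6.7]},
  {"hand": 1,"offset": [12.2,30.7,-5],"angular": [0,0,6.7]},
  {"hand": 1,"offset": [12.2,30.7,-5],"angular": [0,0,6.7]},
])

```text
time: 2.15
tool_pos: [0.5357, 0.134, 0.1331]
tcp_rot: [-1.743, -2.613, 0.002]
wrist_force: [0.5, -0.3, 0.2]
width: 0.995
```

```bash
python3 - <<'E'
from h import *
from scipy.spatial.transform import Rotation as R
s=bot.read_state();M=R.from_rotvec(s["tcp_rot"]).as_matrix();print(s["tool_pos"],s["q"],M.round(3),np.degrees(np.arctan2(M[1,1],M[0,1])))
c=bot.read_camera("wrist");cv2.imwrite("pics/w1.png",c["frame"])
print(proj(c,[[.5367,.1372,.063],[.5367,.1372,.008]]))
E
```

```text
[0.53572725 0.13404645 0.13314015] [ 2.00454017e-01  1.16692942e-01  1.96785681e+00 -6.88506659e-04
  1.05801995e+00 -1.93573196e-01] [[-0.384  0.923 -0.001]
 [ 0.923  0.384 -0.001]
 [-0.    -0.001 -1.   ]] 22.595454175870234
[[319.01908462 250.7069975 ]
 [318.60059462 229.52713963]]
```

View pics/w1.png

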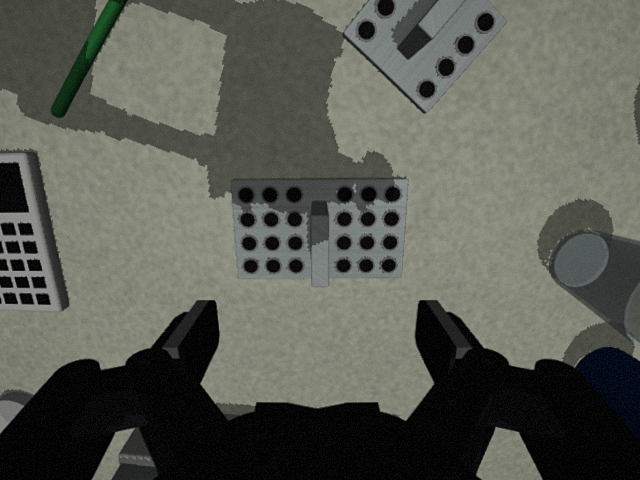

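The wrist picture shows the handle top centred at about (319,250) and the plate centred at about (319,229). Both match the projected measurement. I'll descend, grip and lift.

Emit:
drive_tool([
  {"hand": 1,"offset": [0.1,0.3,-5],"angular": [0,0,0.4]},
  {"hand": 1,"offset": [0.1,0.3,-9],"angular": [0,0,0.4]},
  {"hand": 1,"offset": [0.1,0.3,-10.7],"angular": [0,0,0.4]},
  {"hand": 1,"offset": [0.1,0.3,-10.7],"angular": [0,0,0.4]},
  {"hand": 0,"offset": [0.1,0.3,-10.7],"angular": [0,0,0.4]},
  {"hand": 0,"offset": [0.1,0.3,-10.7],"angular": [0,0,0.4]},
  {"hand": 0,"offset": [0.1,0.3,-10.7],"angular": [0,0,0.4]},
  {"hand": 0,"offset": [0.1,0.3,-10.7],"angular": [0,0,0.4]},
], force=80)

```text
time: 3.2
tool_pos: [0.5373, 0.1383, 0.0269]
tcp_rot: [1.733, 2.62, 0.0]
wrist_force: [-1.6, 0.1, 1.4]
width: 0.144
```

Emit:
drive_tool([
  {"hand": 0,"offset": [0,0,0],"angular": [0,0,0]},
  {"hand": 0,"offset": [0,0,0],"angular": [0,0,0]},
  {"hand": 0,"offset": [0,0,0],"angular": [0,0,0]},
])

```text
time: 3.58
tool_pos: [0.5376, 0.1384, 0.027]
tcp_rot: [1.733, 2.62, 0.001]
wrist_force: [-2.1, -0.6, 5.1]
width: 0.131
```

Emit:
drive_tool([
  {"hand": 0,"offset": [0,0,5],"angular": [0,0,0]},
  {"hand": 0,"offset": [0,0,10],"angular": [0,0,0]},
  {"hand": 0,"offset": [0,0,15],"angular": [0,0,0]},
  {"hand": 0,"offset": [0.8,-5,19],"angular": [0,0,-1]},
  {"hand": 0,"offset": [1.6,-11,19],"angular": [0,0,-2]},
  {"hand": 0,"offset": [2.4,-17,19],"angular": [0,0,-3]},
  {"hand": 0,"offset": [3.2,-23,19],"angular": [0,0,-4]},
  {"hand": 0,"offset": [3.8,-27.6,19],"angular": [0,0,-5]},
])

```text
time: 4.58
tool_pos: [0.5745, -0.14, 0.2149]
tcp_rot: [-1.847, -2.539, 0.001]
wrist_force: [1.1, 0.2, -3.2]
width: 0.131
```

Emit:
drive_tool([
  {"hand": 0,"offset": [0,0,0],"angular": [1.9,-5.7,0]},
  {"hand": 0,"offset": [0,0,0],"angular": [3.7,-11.4,0]},
  {"hand": 0,"offset": [0,0,-2],"angular": [5.6,-17.1,0]},
  {"hand": 0,"offset": [0,0,-4],"angular": [5.6,-17.1,0]},
  {"hand": 0,"offset": [0,0,-4],"angular": [5.6,-17.1,0]},
])

```text
time: 5.2
tool_pos: [0.5721, -0.1368, 0.1724]
tcp_rot: [1.729, 2.379, 0.374]
wrist_force: [-0.3, 0.3, -4.3]
width: 0.132
```

```bash
cat > tgt.py <<'E'
from h import *
from scipy.spatial.transform import Rotation as R
y=np.radians(18);C=np.array([.5612,-.1422,.06])
F=R.from_euler('z',y).as_matrix()
def show():
    s=bot.read_state();M=R.from_rotvec(s["tcp_rot"]).as_matrix()
    tx=M[:,1] if M[0,1]>0 else -M[:,1]   # tray x
    tz=-M[:,2]
    p=F.T@(s["tool_pos"]-C)
    print("tcp rec mm",(p*1e3).round(1),"yaw",np.degrees(np.arctan2(tx[1],tx[0])).round(2),"tilt",np.degrees(np.arcsin(tx[2])).round(2),"F",np.round(s["wrist_force"],1),"w",s["width"],"t",s["time"])
    return s,tx,tz
E
python3 - <<'E'
from tgt import *
s,tx,tz=show()
b=s["tool_pos"]-.027*tz;ty=np.cross(tz,tx)
c=bot.read_camera("side");g=c["frame"].copy()
P=[b+sx*.07*tx+sy*.042*ty for sx,sy in((-1,-1),(1,-1),(1,1),(-1,1))]
P=P+[C+F@np.array(v) for v in((-.078,-.05,0),(.078,-.05,0),(.078,.05,0),(-.078,.05,0),(-.054,-.062,.029),(-.054,.062,.029))]
q=proj(c,P).round().astype(int)
cv2.polylines(g,[q[:4]],1,(0,0,255));cv2.polylines(g,[q[4:8]],1,(0,255,0));cv2.line(g,tuple(map(int,q[8])),tuple(map(int,q[9])),(255,0,255))
cv2.imwrite("pics/s2.png",cv2.resize(g[200:480,280:600],None,fx=2,fy=2))
E
```

```text
tcp rec mm [ 12.    1.7 112.4] yaw 17.93 tilt 17.65 F [-0.3  0.3 -4.3] w 0.13233009884563124 t 5.2
```

View pics/s2.png

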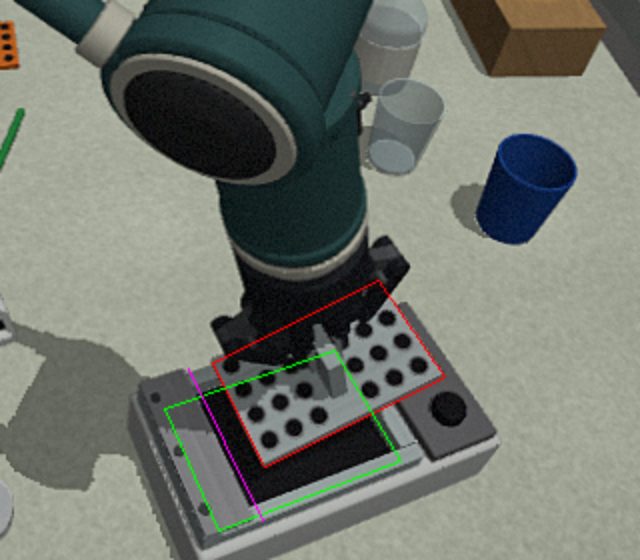

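The side picture shows the tray (red outline) lying as computed, held tilted above the recess (green outline), and the lip line (magenta) fits. I'll lower it in steps, reading the settled pose each time.

Emit:
drive_tool([
  {"hand": 0,"offset": [0.3,-0.1,-1.3],"angular": [0,0,0]},
  {"hand": 0,"offset": [0.3,-0.1,-2.6],"angular": [0,0,0]},
  {"hand": 0,"offset": [0.3,-0.1,-2.6],"angular": [0,0,0]},
  {"hand": 0,"offset": [0.3,-0.1,-2.6],"angular": [0,0,0]},
])

```text
time: 5.75
tool_pos: [0.5784, -0.1387, 0.1502]
tcp_rot: [1.724, 2.374, 0.376]
wrist_force: [0.0, 0.0, -3.5]
width: 0.128
```

```bash
python3 -c "
from tgt import *
show()"
```

```text
tcp rec mm [17.4 -2.  90.2] yaw 18.03 tilt 17.98 F [ 0.   0.  -3.5] w 0.12750744101303974 t 5.75
```

Emit:
drive_tool([
  {"hand": 0,"offset": [-0.1,0.2,-1],"angular": [0,0,0]},
  {"hand": 0,"offset": [-0.1,0.2,-2],"angular": [0,0,0]},
  {"hand": 0,"offset": [-0.1,0.2,-3],"angular": [0,0,0]},
  {"hand": 0,"offset": [-0.1,0.2,-3.5],"angular": [0,0,0]},
  {"hand": 0,"offset": [-0.1,0.2,-3.8],"angular": [0,0,0]},
  {"hand": 0,"offset": [-0.1,0.2,-3.8],"angular": [0,0,0]},
  {"hand": 0,"offset": [-0.1,0.2,-3.8],"angular": [0,0,0]},
])

```text
time: 6.62
tool_pos: [0.5776, -0.1369, 0.1127]
tcp_rot: [1.723, 2.373, 0.377]
wrist_force: [-0.4, 0.6, -3.2]
width: 0.128
```

```bash
python3 - <<'E'
from tgt import *
show()
c=bot.read_camera("side");cv2.imwrite("pics/s3.png",cv2.resize(c["frame"][300:480,320:540],None,fx=3,fy=3,interpolation=3))
E
```

```text
tcp rec mm [17.3 -0.  52.7] yaw 18.03 tilt 18.03 F [-0.4  0.6 -3.2] w 0.1276944612502957 t 6.625
```

View pics/s3.png

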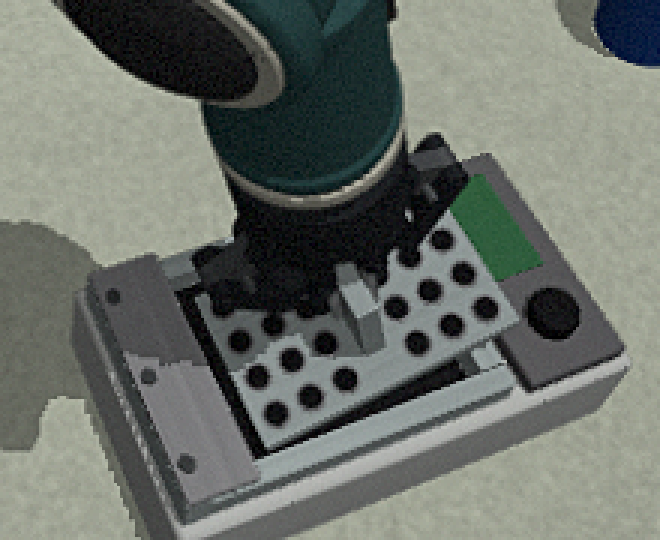

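The low end is in the recess, just clear of the lip edge (about (262,450) in the crop), and there is no contact. Next I push it under the lip.

Emit:
drive_tool([
  {"hand": 0,"offset": [-0.6,-0.2,-0.1],"angular": [0,0,0]},
  {"hand": 0,"offset": [-1.2,-0.4,-0.1],"angular": [0,0,0]},
  {"hand": 0,"offset": [-1.8,-0.6,-0.1],"angular": [0,0,0]},
  {"hand": 0,"offset": [-2.3,-0.75,-0.1],"angular": [0,0,0]},
  {"hand": 0,"offset": [-2.75,-0.9,-0.1],"angular": [0,0,0]},
  {"hand": 0,"offset": [-2.75,-0.9,-0.1],"angular": [0,0,0]},
  {"hand": 0,"offset": [-2.75,-0.9,-0.1],"angular": [0,0,0]},
])

```text
time: 7.55
tool_pos: [0.5499, -0.1459, 0.1114]
tcp_rot: [1.724, 2.374, 0.376]
wrist_force: [0.6, -0.5, -3.3]
width: 0.13
```

```bash
python3 -c "
from tgt import *
show()"
```

```text
tcp rec mm [-11.8  -0.   51.4] yaw 18.01 tilt 18.01 F [ 0.6 -0.5 -3.3] w 0.12990226806671296 t 7.55
```

No contact force. Now I level it in steps about the low end.

Emit:
drive_tool([
  {"hand": 0,"offset": [0.22,0.07,-0.3],"angular": [-0.9,2.85,0]},
  {"hand": 0,"offset": [0.45,0.15,-0.65],"angular": [-1.85,5.7,0]},
  {"hand": 0,"offset": [0.64,0.21,-1.0],"angular": [-2.8,8.55,0]},
  {"hand": 0,"offset": [0.82,0.27,-1.4],"angular": [-3.7,11.4,0]},
  {"hand": 0,"offset": [0.98,0.32,-1.8],"angular": [-4.6,14.2,0]},
  {"hand": 0,"offset": [1.12,0.36,-2.15],"angular": [-5.6,17.1,0]},
  {"hand": 0,"offset": [1.12,0.36,-2.15],"angular": [-5.6,17.1,0]},
  {"hand": 0,"offset": [1.12,0.36,-2.15],"angular": [-5.6,17.1,0]},
])

```text
time: 8.55
tool_pos: [0.561, -0.142, 0.0897]
tcp_rot: [1.846, 2.542, 0.001]
wrist_force: [0.3, -0.0, -3.4]
width: 0.131
```

```bash
python3 -c "
from tgt import *
show()"
```

```text
tcp rec mm [-0.1  0.3 29.7] yaw 18.04 tilt 0.04 F [ 0.3 -0.  -3.4] w 0.13130585496145233 t 8.55
```

Level and contact-free, about 2–3 mm above the floor. I'll lower it gently.

Emit:
drive_tool([
  {"hand": 0,"offset": [0,0,-0.1],"angular": [0,0,0]},
  {"hand": 0,"offset": [0,0,-0.2],"angular": [0,0,0]},
  {"hand": 0,"offset": [0,0,-0.25],"angular": [0,0,0]},
  {"hand": 0,"offset": [0,0,-0.25],"angular": [0,0,0]},
  {"hand": 0,"offset": [0,0,-0.25],"angular": [0,0,0]},
])

```text
time: 9.18
tool_pos: [0.561, -0.1422, 0.0873]
tcp_rot: [1.846, 2.542, 0.0]
wrist_force: [-0.7, 0.8, -2.4]
width: 0.129
```

```bash
python3 - <<'E'
from tgt import *
show()
c=bot.read_camera("side");cv2.imwrite("pics/s4.png",cv2.resize(c["frame"][300:480,320:540],None,fx=3,fy=3,interpolation=3))
E
```

```text
tcp rec mm [-0.2  0.1 27.3] yaw 18.03 tilt 0.01 F [-0.7  0.8 -2.4] w 0.12916926056884126 t 9.175
```

View pics/s4.png

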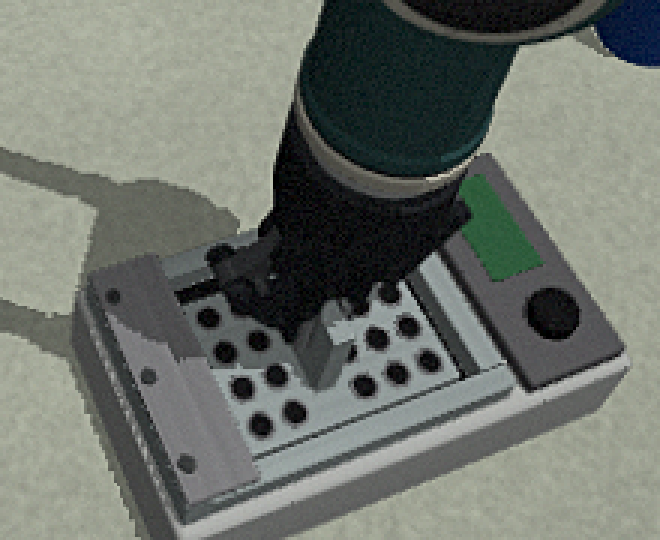

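The tray is inside the recess with one end under the lip and the far end short of the end wall. I'll lower it the last millimetre, release and retreat.

Emit:
drive_tool([
  {"hand": 0,"offset": [0,0,-0.07],"angular": [0,0,0]},
  {"hand": 0,"offset": [0,0,-0.07],"angular": [0,0,0]},
  {"hand": 0.5,"offset": [0,0,-0.07],"angular": [0,0,0]},
  {"hand": 0.5,"offset": [0,0,-0.07],"angular": [0,0,0]},
  {"hand": 0.5,"offset": [0,0,-0.07],"angular": [0,0,0]},
  {"hand": 0.5,"offset": [0,0,-0.07],"angular": [0,0,0]},
])

```text
time: 9.98
tool_pos: [0.5611, -0.1422, 0.0867]
tcp_rot: [1.846, 2.542, 0.0]
wrist_force: [-0.1, -0.2, -0.3]
width: 0.499
```

Emit:
drive_tool([
  {"hand": 0.5,"offset": [0,0,2],"angular": [0,0,0]},
  {"hand": 0.5,"offset": [0,0,6],"angular": [0,0,0]},
  {"hand": 0.5,"offset": [0,0,11],"angular": [0,0,0]},
  {"hand": 0.5,"offset": [0,-5,14],"angular": [0,0,0]},
  {"hand": 0.5,"offset": [0,-11,14],"angular": [0,0,0]},
  {"hand": 0.5,"offset": [0,-17,14],"angular": [0,0,0]},
  {"hand": 0.5,"offset": [0,-23,14],"angular": [0,0,0]},
  {"hand": 0.5,"offset": [0,-25,14],"angular": [0,0,0]},
])

```text
time: 10.98
tool_pos: [0.5606, -0.3958, 0.2281]
tcp_rot: [1.849, 2.537, -0.001]
wrist_force: [0.5, 0.7, 0.2]
width: 0.5
```

```bash
python3 - <<'E'
from tgt import *
show()
c=bot.read_camera("top");g=c["frame"]
ty=F[:,1];tx=F[:,0];b=C+[0,0,.008]
q=proj(c,[b+sx*.07*tx+sy*.042*ty for sx,sy in((-1,-1),(1,-1),(1,1),(-1,1))]+[C+[0,0,.063]])
print(q.round(1))
s=bot.read_camera("side")
G=cv2.resize(g[130:250,265:495],None,fx=3.4,fy=3.4,interpolation=3)
cv2.imwrite("pics/end.png",G[:, :800])
cv2.imwrite("pics/ends.png",cv2.resize(s["frame"][200:480,300:540],None,fx=2.1,fy=2.1,interpolation=3))
hsv=cv2.cvtColor(g,cv2.COLOR_BGR2HSV);m=((hsv[...,1]<18)&(hsv[...,2]>70)).astype(np.uint8)*255
r=np.zeros_like(m);r[175:245,260:375]=1
for k in cv2.findContours(cv2.morphologyEx(m*r,cv2.MORPH_CLOSE,np.ones((5,5))),0,2)[0]:
    if cv2.contourArea(k)>200: print(cv2.minAreaRect(k))
E
```

```text
tcp rec mm [ -78.9 -241.   168.1] yaw 17.85 tilt 0.04 F [0.5 0.7 0.2] w 0.49959979669802024 t 10.975
[[472.2 214.6]
 [454.7 166. ]
 [425.5 175.7]
 [442.9 224.4]
 [453.2 191.6]]
((284.4568786621094, 204.84991455078125), (30.233732223510742, 30.190418243408203), 17.650123596191406)
```

View pics/ends.png

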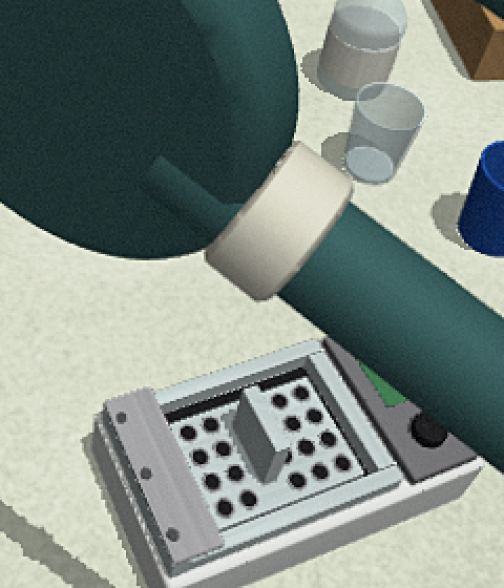

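View pics/end.png

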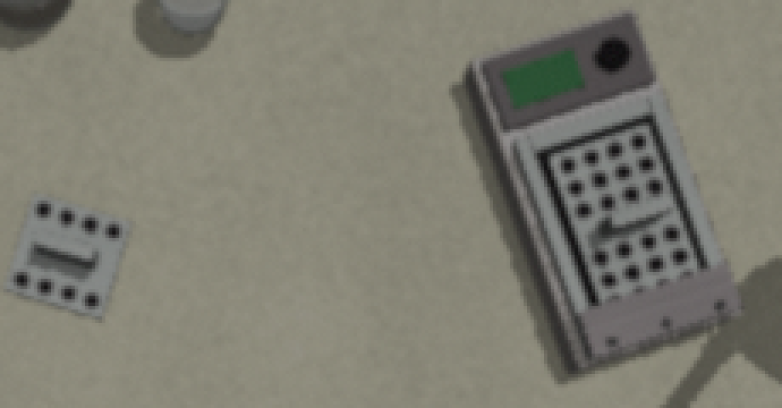

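The tray lies flat and parallel in the recess with even gaps and its end under the lip. The short tray hasn't moved and the arm is clear, so I'm handing in.

```bash
python3 -c "
from workcell import bot
print(bot.finish_job())"
```

```text
the job is handed in; nothing more can be done
None
```

The long tray is in the shaker: I gripped it by the handle and tilted it 18° with the lip end low. I then lowered that end past the lip's edge, pushed it under, levelled it, set it on the recess floor and let go. It was handed in at about 11 s of the 40 s allowed; the hand-in reports no verdict.

- **Placement:** Just before release, the tool read within 1 mm of the recess centre as I had measured it (camera calibration is good to about 2 mm). Alignment with the recess and tilt were both within 0.1°. The final top and side pictures show the tray flat, with even gaps and one end under the lip.
- **Height:** It was not measured separately after release. At release the tool height put the handle point about 45 mm above the floor.
- **Forces:** No reading taken after a move was above about 5.5 N.
- **Short tray:** Its centre in the top picture is within 0.1 pixel of where it started.
- **Robot:** The arm and gripper stand clear of everything.

None of the checks failed or disagreed. I viewed 10 pictures.

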